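# Open the glaze pot and nest the strainer

## Robot

A 6-joint arm with a two-finger parallel gripper is mounted at the origin on the work surface. World frame = base frame: x ahead of the robot, y to its left, z up, the work surface at z = 0. Lengths are in m, angles in degrees, forces in N, time in s.
With the tool pointing down it reaches from about 0.35 to 0.875 m from the base axis. Payload 4.2 kg.
Tool frame: the origin (TCP) lies midway between the tips of the shut fingers; the grasp point (between the pads) lies 19 mm behind it; z points along the fingers, y is the line along which they close (so a half turn about z gives the same grasp; the last joint's range is limited). The gripper opens to 87 mm and grips with 3 to 60 N. Pads are 19 mm wide; open, the fingers measure 117 mm over their backs; the gripper's body (75 mm by 190 mm) begins 51 mm behind the grasp point.
Start: joints at [-61.559, 22.042, 0.453, 0, -68.411, -14.817], TCP at [0.147, -0.607, 0.223] pointing down, gripper open.
Joint ranges: [-179.83, 179.83], [-69.29, 118.12], [-61.27, 80.66], [-181.25, 117.63], [-171.15, -9.14], [-177.46, 177.46]. Speed limits (degrees/s): [159.86, 159.86, 180, 180, 180, 180].

## Interface

Orientations are given as a 3x3 rotation matrix whose columns are the frame's x, y, z axes.
In Python, from station import r, cams gives the robot as it stands.
- The arm moves only by the tool play_rows, never from a script. Its argument "commands" is text: rows parted by semicolons, each of 6 numbers parted by spaces: the shift along the world's x, y, z normalised to -1 to 1, where 1 is 30 mm, then the turn, a rotation vector about the world's x, y, z normalised to -1 to 1, where 1 is 0.15 rad. A call has 1 to 20 rows; each row shifts and turns the commanded pose from where the row before left it; what a row does not reach is not made up. A row lasts 1/10 s, in which the tool goes at most 50 mm and 8.59 degrees, less where a joint would pass 70% of its speed; a pose out of reach is approached as far as the arm can. A call with a number of a shift or a turn outside -1 to 1 is refused whole. A call with a gripper value outside its range is refused whole. "grip" is the finger opening in mm, from 0 to 87, set as the call begins (left out, the last holds). The fingers move at their own pace and stop on an object; the grip force is fixed at half the most. Time passes only in rows, so rows that do not move let the fingers close. It gives the time, the measured TCP pose, the force, the opening and the grip force at its end, in the units of the state.
- r.sense(): the state, without advancing time (a new reading comes with each control period).
- cams.capture(name): name is "scene" or "top" or "wrist"; returns (picture, depth): 384x512x3 uint8, blue, green, red; 384x512 float32, m along the optical axis (not along the pixel's ray), 0 where there is no reading.
- cams.camera_info(name): a dict with "mtx" (3x3 intrinsics, pixels), "R" (3x3) and "t" (3): a world point X has camera coordinates R X + t. Camera axes: x right, y down, z forward; pixel columns grow to the right and rows downward; lengths in m; the calibration is good to about 2 mm. A picture is of the moment at which its call begins: read the wrist's pose just before it. camera_info takes no time and is no camera call; for the wrist camera it gives the pose at the moment of the call.
- r.finish_job(): hands the job in; it is judged then, once.
The state is a dict: "time_s": time; "joints": joint angles; "joint_velocities": joint speeds; "effort": joint torques, N m; "tcp_pos": TCP position; "ee_rot": TCP orientation; "wrist_force": force on the tool from outside, world axes, zero at the start; "moment": the same for the moment, N m; "gripper_width": opening from 0.0 (shut) to 1.0 (fully open); "gripper_force": force on a finger pad.
Only numpy, scipy, OpenCV 4.12 (cv2) and the standard library are available. Lean on these libraries where they do the work, as an engineer would, in place of code of your own. Each camera call takes 0.05 s, during which the arm holds its last target. There are 200 camera calls.

## Task

Turn the lid of the glaze pot until its two lugs reach the slots in the rim, lift it free and lay it gently and flat in the grey drip tray. Then lower the narrower of the two tapered strainers upright into the pot's tapered mouth so that it rests there loosely under its own weight, released: do not drop it or push it down, or it wedges. Leave the wider strainer and the two glaze jars where they stand.

Things in the scene. Friction and masses are not known exactly. Their poses are not given: they have to be found in the camera images.
- pot_mouth (a point): Centre of the glaze pot's tapered mouth, 130 mm above the bench, level with the lid's underside. The pot is a round metal can, 164 mm across, 143 mm high, fixed. Its inner steel funnel, 95 mm wide at this level, narrows downwards with the same slope as the narrow strainer. An inward lip (129 mm inner diameter) stands 8 to 13 mm above this point. z is up; x points to one slot, -x to the other.
- pot_slot (a point): Middle of one of the two slots in the pot's lip, 13 mm above pot_mouth and 70 mm from it along +x; each slot is an open gap 33 mm wide; the other slot is opposite.
- funnel (a joint): The pot's inner tapered funnel, carried on springs: how far it is pressed down, in m (0 = up; travel 0.02). It stays up under the strainer's own weight; pushing with more than about 4 N besides presses it down by about 0.7 mm per newton, and it springs back when let go.
- lid_mid (a point): Pot's lid, 350 g: steel disc 120 mm across, 6 mm thick; two lugs, 20 mm wide, reach to 74 mm from its axis along +x and -x, under the pot's lip. This point is on its axis 28 mm above its underside; z is up. At the start it is turned 0.45 to 1.25 rad counter-clockwise (from above) off the slots. It turns freely, with about 2 mm play, and comes out when lugs and slots line up within about 0.08 rad.
- lid_bar (a point): Centre of the lid's black bar handle: a bar along the lid's x, in line with the lugs, 84 mm long, 14 mm wide, 18 mm high, standing clear of the disc on two posts 33 mm either side; on the lid's axis, 47 mm above its underside, 19 mm above lid_mid.
- strainer_mid (a point): The narrower strainer, 250 g: steel tapered sleeve standing small end down, 52 mm across at the bottom, 108 mm at the open rim 105 mm up, wall 4 mm. This point is on its axis, 76 mm above its bottom; z is up. Nested loosely in the pot its rim is 25 mm above pot_mouth and this point 4 mm below it. It centres itself from 2 to 3 mm off.
- strainer_bar (a point): Centre of the narrower strainer's flat steel carrying bar, which spans its open mouth along its x on two posts at the rim: 104 mm long, 14 mm wide, 16 mm high; on the strainer's axis, 69 mm above strainer_mid.
- wide_mid (a point): The wider strainer, to be left alone: same build and height as the narrow one, but 80 mm across at the bottom and 136 mm at the rim; this point is on its axis, 76 mm above its bottom.
- tray_in (a point): Centre of the inner floor of the grey square drip tray, 4 mm above the bench; the tray is 210 mm square outside, 202 mm inside, 16 mm high, fixed; x and y run along its sides.
- jar_a: Closed glaze jar, 60 mm across, 85 mm high, a bystander; origin under its centre.
- jar_b: Closed glaze jar, 60 mm across, 85 mm high, a bystander; origin under its centre.
Things that resemble listed ones, but are neither listed nor needed, are in the scene too. Leave any yellow look-alike of the part that bears strainer_mid alone. Leave any purple look-alike of the part that bears lid_mid alone.

How it is judged:
By the outcome, as a careful person would: the job done as asked, in the order asked, and still so for the second after the job is handed in, with the robot touching nothing.
It also fails if it takes over 67 s, if anything falls off the work surface, if the arm or the gripper's body presses on something with over 40 N, if the wrist force passes 120 N, or if a joint passes its speed limit or range.

## Working session

There is one attempt and no reset: what is moved stays moved. The work goes in short steps, Python scripts to look and compute and a tool call to move; the robot and the scene stay as the last step left them, time stands still between calls to the robot, and variables do not carry over. Pictures are saved under pics/ and viewed, at most 10 in all, crops included, and the job is handed in when it is done.

Besides the shell and the picture viewer there is one more tool, called after ">>>" as a command line: name --argument value ..., lists and objects as JSON in quotes. play_rows: Moves the arm, as the interface text tells. Scaled input: -1 to 1 covers 30 mm each way for a shift and 0.15 rad each way for a turn. Its arguments: {"type":"object","properties":{"commands":{"type":"string"},"grip":{"type":"number"}},"required":["commands"]}

```bash
mkdir -p pics; ls
cat > h.py <<'E'
from station import r,cams
import numpy as np,cv2
def snap(n,f):
    i=cams.camera_info(n); p,d=cams.capture(n); cv2.imwrite(f'pics/{f}.png',p); np.savez(f'pics/{f}.npz',p=p,d=d,K=i['mtx'],R=i['R'],t=i['t']); return p,d
def load(f): return np.load(f'pics/{f}.npz')
def world(f):
    q=load(f); d=q['d']; v,u=np.mgrid[0:384,0:512]; K=q['K']
    c=np.stack([(u-K[0,2])/K[0,0]*d,(v-K[1,2])/K[1,1]*d,d],-1)
    return (c-np.ravel(q['t']))@q['R']   # R^T (c-t)
def ray(f,u,v,z):
    q=load(f);R=q['R'];o=-R.T@np.ravel(q['t']);w=R.T@np.linalg.inv(q['K'])@np.array([u,v,1.]);return o+w*(z-o[2])/w[2]
def px(f,X):
    q=load(f);c=q['R']@np.array(X)+np.ravel(q['t']);c=q['K']@c;return c[:2]/c[2]
E
python3 - <<'E'
from h import *
a,_=snap('scene','s0');b,_=snap('top','t0')
cv2.imwrite('pics/st.png',np.vstack([a,b])[:, :]) 
for n in 'scene','top':
    i=cams.camera_info(n);print(n,np.round(-i['R'].T@np.ravel(i['t']),3),np.round(i['R'],2).tolist(),i['mtx'][0])
print(r.sense())
E
```

```text
pics
scene [1.156 0.384 1.318] [[-0.53, 0.85, -0.0], [0.71, 0.44, -0.55], [-0.46, -0.29, -0.84]] [468.60663023   0.         255.14020633]
top [ 0.439 -0.03   1.155] [[-0.02, -1.0, -0.02], [-1.0, 0.02, -0.09], [0.09, 0.02, -1.0]] [391.67453779   0.         258.71138066]
{'time_s': 0.1, 'joints': array([-6.15603441e+01,  2.20871896e+01,  3.87112752e-01, -2.56656195e-02,
       -6.84133657e+01, -1.48195436e+01]), 'joint_velocities': array([ 0.07810742, -0.10318151,  0.22076954,  0.14006921,  0.14026794,
        0.03559542]), 'effort': array([-3.13363589e-04, -3.91689169e+01,  1.87936467e+01,  4.23183113e+00,
        1.34584011e-02, -7.70521387e-05]), 'tcp_pos': array([ 0.14709255, -0.60687454,  0.22155594]), 'ee_rot': array([[-9.71917262e-01, -2.35322126e-01, -5.76633891e-04],
       [-2.35322809e-01,  9.71915333e-01,  1.93933810e-03],
       [ 1.04070157e-04,  2.02057128e-03, -9.99997953e-01]]), 'wrist_force': array([ 0.81148057,  0.25572336, -0.53180557]), 'moment': array([-0.00404369,  0.05028684, -0.00236535]), 'gripper_force': 0.0, 'gripper_width': 0.998075137961971}
```

View pics/t0.png

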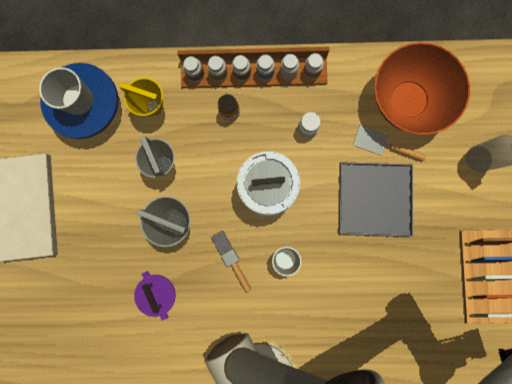

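View pics/s0.png

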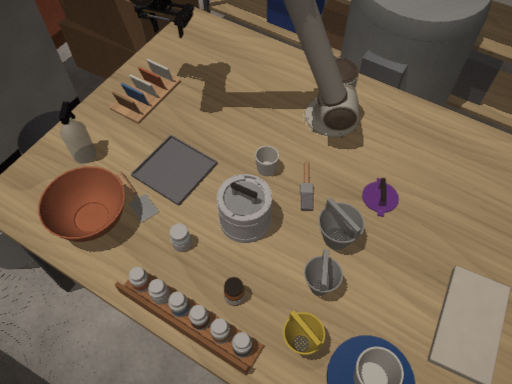

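Top view candidates: steel strainers at (155,158), rim about 38 px, and (165,222), rim about 50 px. The yellow one at (143,98) is the decoy. The narrower steel one, at (155,158), fits. For the lid, the steel one on the pot at (268,183) fits; the purple one at (155,296) is a decoy. I'll confirm this in an enlarged crop.

Run:
```python
from h import *
p=load('t0')['p'];s=load('s0')['p']
A=cv2.resize(p[143:223,228:308],(400,400),interpolation=cv2.INTER_CUBIC)
B=cv2.resize(p[130:190,125:185],(400,400),interpolation=cv2.INTER_CUBIC)
cv2.imwrite('pics/c1.png',np.hstack([A,B]))
W=world('t0')
for n,(u0,u1,v0,v1,z0,z1) in dict(pot=(228,308,143,223,.138,.148),bar=(245,290,165,200,.168,.20),narrow_rim=(130,180,130,185,.095,.112),nbar=(130,180,130,185,.128,.17),wide=(135,195,190,250,.095,.112),wbar=(135,195,190,250,.128,.17),tray=(338,414,162,238,.012,.03),jarA=(295,325,108,140,.07,.1),jarB=(215,240,92,125,.07,.1),cup=(268,302,245,280,.05,.1)).items():
    P=W[v0:v1,u0:u1].reshape(-1,3);P=P[(P[:,2]>z0)&(P[:,2]<z1)]
    if len(P)<5: print(n,len(P));continue
    (cx,cy),(w,h),a=cv2.minAreaRect(P[:,:2].astype(np.float32)); c2,rad=cv2.minEnclosingCircle(P[:,:2].astype(np.float32))
    print(n,len(P),'rect',np.round([cx,cy,w,h],3),round(a,1),'circ',np.round(c2,3),round(rad,3),'z',np.percentile(P[:,2],[10,50,90]).round(3))
```

```text
pot 1326 rect [ 0.544 -0.035  0.162  0.162] 89.2 circ [ 0.545 -0.034] 0.082 z [0.139 0.143 0.145]
bar 204 rect [ 0.545 -0.034  0.014  0.083] 4.4 circ [ 0.546 -0.034] 0.042 z [0.182 0.186 0.188]
narrow_rim 269 rect [0.622 0.273 0.106 0.106] 0.5 circ [0.622 0.273] 0.054 z [0.098 0.104 0.108]
nbar 258 rect [0.622 0.272 0.103 0.015] 23.1 circ [0.622 0.271] 0.052 z [0.145 0.153 0.155]
wide 375 rect [0.449 0.245 0.133 0.132] 89.3 circ [0.45  0.244] 0.068 z [0.098 0.104 0.107]
wbar 311 rect [0.449 0.243 0.133 0.015] 67.7 circ [0.45  0.243] 0.066 z [0.149 0.153 0.155]
tray 431 rect [ 0.505 -0.347  0.211  0.21 ] 87.2 circ [ 0.505 -0.347] 0.146 z [0.013 0.016 0.019]
jarA 298 rect [ 0.719 -0.156  0.05   0.051] 87.4 circ [ 0.719 -0.156] 0.027 z [0.082 0.085 0.087]
jarB 291 rect [0.775 0.075 0.051 0.05 ] 88.3 circ [0.776 0.076] 0.027 z [0.082 0.085 0.087]
cup 240 rect [ 0.336 -0.081  0.076  0.078] 88.5 circ [ 0.336 -0.081] 0.04 z [0.057 0.078 0.082]
```

View pics/c1.png

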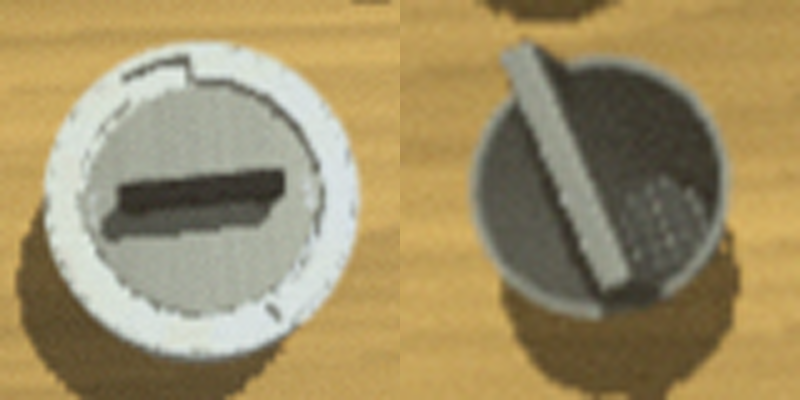

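The crop shows the steel lid with its black bar along about 94° (world). Part of one slot notch is at crop (157,72) and part of the other at (275,310), which puts the slots at roughly 20–33°. The narrow strainer is confirmed by its 106 mm rim (the wide one measures 133 mm), with its bar at 23°. Next I'll move above the pot.

>>> play_rows --commands "0 0 0.9 0 0 0;0 0 0.9 0 0 0;0 0 0.9 0 0 0;0 0 0.9 0 0 0;0.66 0.95 0 0 0 0.47;0.66 0.95 0 0 0 0.47;0.66 0.95 0 0 0 0.47;0.66 0.95 0 0 0 0.47;0.66 0.95 0 0 0 0.47;0.66 0.95 0 0 0 0.47;0.66 0.95 0 0 0 0.47;0.66 0.95 0 0 0 0.47;0.66 0.95 0 0 0 0.47;0.66 0.95 0 0 0 0.47;0.66 0.95 0 0 0 0.47;0.66 0.95 0 0 0 0.47" --grip 87

```text
time_s: 1.7
tcp_pos: [0.3852, -0.264, 0.3303]
ee_rot: [[-0.465, -0.885, -0.0], [-0.885, 0.465, 0.0], [-0.0, 0.001, -1.0]]
wrist_force: [0.4, 0.0, 0.3]
gripper_width: 1.001
gripper_force: 0.0
```

>>> play_rows --commands "0.66 0.95 0 0 0 0.47;0.66 0.95 0 0 0 0.47;0.66 0.95 0 0 0 0.47;0.66 0.95 0 0 0 0.47;0.66 0.95 0 0 0 0.47;0.66 0.95 0 0 0 0.47;0.66 0.95 0 0 0 0.47;0.66 0.95 0 0 0 0.47;0 0 0 0 0 0;0 0 0 0 0 0"

```text
time_s: 2.7
tcp_pos: [0.5431, -0.0369, 0.3296]
ee_rot: [[0.078, -0.997, -0.002], [-0.997, -0.078, -0.0], [0.0, 0.002, -1.0]]
wrist_force: [0.1, 0.7, 0.0]
gripper_width: 1.0
gripper_force: 0.0
```

Run:
```python
from h import *
s=r.sense();print(s['tcp_pos'],s['ee_rot'].round(3),s['joints'].round(1),s['time_s'])
p,d=snap('wrist','w1')
cv2.imwrite('pics/w1b.png',cv2.resize(p,(800,600)))
print(px('w1',[.545,-.034,.143]))
```

```text
[ 0.54308633 -0.03690055  0.32964207] [[ 0.078 -0.997 -0.002]
 [-0.997 -0.078 -0.   ]
 [ 0.     0.002 -1.   ]] [ 13.2  10.9   0.1  -0.  -79.3  -8.7] 2.7
[252.1395654  170.51367148]
```

View pics/w1b.png

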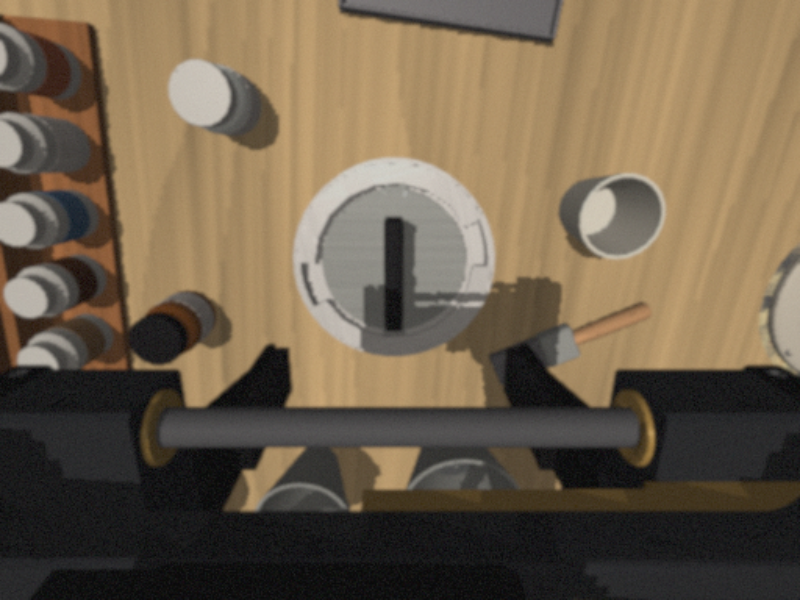

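The slots show as gaps in the lip at left (310,285) and right (478,243), with the bar at (395,273). Lip depth against angle will give the slot direction.

Run:
```python
from h import *
W=world('w1').reshape(-1,3)
def circ(P): return cv2.minEnclosingCircle(P[:,:2].astype(np.float32))
near=W[np.hypot(W[:,0]-.545,W[:,1]+.034)<.1]
P=near[(near[:,2]>.138)&(near[:,2]<.148)];c,rad=circ(P);print(c,rad,np.median(P[:,2]))
B=near[(near[:,2]>.168)&(near[:,2]<.2)];print('bar',cv2.minAreaRect(B[:,:2].astype(np.float32)),np.percentile(B[:,2],[50,90]))
for C in [(.545,-.0345),c]:
  d=near[:,:2]-C;rr=np.hypot(*d.T);a=np.degrees(np.arctan2(d[:,1],d[:,0]))
  for b in (0,180):
    da=(a-b-25+180)%360-180
    m=(rr>.067)&(rr<.074)&(abs(da)<50)
    out=[]
    for k in range(-30,31,3):
        q=m&(abs(da-k)<1.5);out.append((25+k,round(float(np.median(near[q,2]))*1000) if q.any() else None))
    print(b,out)
```

```text
(0.5450777411460876, -0.03607136011123657) 0.08218969404697418 0.1428959913874261
bar ((0.5451194047927856, -0.03680633008480072), (0.013658491894602776, 0.08289624005556107), 3.9519567489624023) [0.1858245 0.1868031]
0 [(-5, 143), (-2, 143), (1, 143), (4, 131), (7, 130), (10, 130), (13, 130), (16, 130), (19, 130), (22, 130), (25, 130), (28, 130), (31, 131), (34, 143), (37, 143), (40, 143), (43, 143), (46, 143), (49, 143), (52, 143), (55, 143)]
180 [(-5, 143), (-2, 143), (1, 143), (4, 141), (7, 130), (10, 130), (13, 130), (16, 130), (19, 130), (22, 130), (25, 426), (28, 433), (31, 424), (34, 424), (37, 421), (40, 416), (43, 143), (46, 143), (49, 143), (52, 143), (55, 143)]
0 [(-5, 143), (-2, 143), (1, 143), (4, 142), (7, 130), (10, 130), (13, 130), (16, 130), (19, 130), (22, 130), (25, 130), (28, 130), (31, 130), (34, 142), (37, 143), (40, 143), (43, 143), (46, 143), (49, 143), (52, 143), (55, 143)]
180 [(-5, 143), (-2, 143), (1, 143), (4, 131), (7, 130), (10, 130), (13, 130), (16, 130), (19, 130), (22, 424), (25, 427), (28, 425), (31, 424), (34, 423), (37, 417), (40, 415), (43, 143), (46, 143), (49, 143), (52, 143), (55, 143)]
```

Slots span about 4–33° on the near side, so their centre is at about 18.7°. The bar is at 94.2°, so the lid needs about 75° clockwise. Going down to grasp it.

>>> play_rows --commands "0.06 0 -0.8 0 0 0;0 0 -0.8 0 0 0;0 0 -0.8 0 0 0;0 0 -0.8 0 0 0;0 0 -0.8 0 0 0;0 0 -0.8 0 0 0;0 0 -0.5 0 0 0;0 0 -0.3 0 0 0;0 0 -0.1 0 0 0;0 0 0 0 0 0;0 0 0 0 0 0"

```text
time_s: 3.85
tcp_pos: [0.5456, -0.0375, 0.1606]
ee_rot: [[0.077, -0.997, 0.002], [-0.997, -0.077, 0.0], [-0.0, -0.002, -1.0]]
wrist_force: [0.2, -0.9, 0.1]
gripper_width: 0.996
gripper_force: 0.0
```

>>> play_rows --commands "0 0 0 0 0 0;0 0 0 0 0 0;0 0 0 0 0 0;0 0 0 0 0 0;0 0 0 0 0 0;0 0 0 0 0 0;0 0 0 0 0 0;0 0 0 0 0 0;0 0 0 0 0 0;0 0 0 0 0 0;0 0 0 0 0 0;0 0 0 0 0 0" --grip 8

```text
time_s: 5.05
tcp_pos: [0.5453, -0.0373, 0.1596]
ee_rot: [[0.077, -0.997, 0.001], [-0.997, -0.077, 0.0], [-0.0, -0.001, -1.0]]
wrist_force: [0.8, 0.3, -1.3]
gripper_width: 0.16
gripper_force: 30.0
```

>>> play_rows --commands "0 0 0 0 0 -0.4;0 0 0 0 0 -0.4;0 0 0 0 0 -0.4;0 0 0 0 0 -0.4;0 0 0 0 0 -0.4;0 0 0 0 0 -0.4;0 0 0 0 0 0"

```text
time_s: 5.75
tcp_pos: [0.545, -0.0374, 0.1596]
ee_rot: [[-0.279, -0.96, -0.0], [-0.96, 0.279, 0.0], [0.0, 0.0, -1.0]]
wrist_force: [0.7, 0.3, -0.0]
gripper_width: 0.16
gripper_force: 30.0
```

>>> play_rows --commands "0 0 0 0 0 -0.4;0 0 0 0 0 -0.4;0 0 0 0 0 -0.4;0 0 0 0 0 -0.4;0 0 0 0 0 -0.4;0 0 0 0 0 -0.4;0 0 0 0 0 0"

```text
time_s: 6.45
tcp_pos: [0.5451, -0.0373, 0.1596]
ee_rot: [[-0.599, -0.801, 0.0], [-0.801, 0.599, 0.0], [-0.0, -0.0, -1.0]]
wrist_force: [-0.1, 0.8, 0.2]
gripper_width: 0.157
gripper_force: 30.0
```

>>> play_rows --commands "0 0 0 0 0 -0.4;0 0 0 0 0 -0.4;0 0 0 0 0 -0.4;0 0 0 0 0 -0.4;0 0 0 0 0 -0.4;0 0 0 0 0 -0.4;0 0 0 0 0 -0.4;0 0 0 0 0 -0.4;0 0 0 0 0 -0.4;0 0 0 0 0 -0.3;0 0 0 0 0 0;0 0 0 0 0 0"

```text
time_s: 7.65
tcp_pos: [0.5452, -0.0374, 0.1596]
ee_rot: [[-0.941, -0.338, 0.0], [-0.338, 0.941, 0.0], [-0.0, -0.0, -1.0]]
wrist_force: [1.6, -0.1, 0.3]
gripper_width: 0.153
gripper_force: 30.0
```

Run:
```python
from h import *
s=r.sense();e=s['ee_rot'];print(s['tcp_pos'],np.degrees(np.arctan2(e[1,0],e[0,0])),s['joints'].round(1),s['moment'],s['wrist_force'])
p,d=snap('wrist','w2');snap('top','t2');q=load('t2')['p'][143:223,228:308]
cv2.imwrite('pics/w2b.png',cv2.hconcat([cv2.resize(p[60:260,100:400],(500,333)),cv2.resize(q,(300,333))]))
for f in('w2','t2'):
  W=world(f).reshape(-1,3);c=np.array([.545,-.036] if f=='w2' else [.545,-.034])
  dd=W[:,:2]-c;rr=np.hypot(*dd.T);a=np.degrees(np.arctan2(dd[:,1],dd[:,0]))
  for b in(0,180):
    o=[]
    for k in range(-2,41,3):
      m=(rr>.067)&(rr<.073)&(abs((a-b-k+180)%360-180)<1.5);o.append((k,round(float(np.median(W[m,2]))*1000) if m.any() else None))
    print(f,b,o)
```

```text
[ 0.54524734 -0.03737203  0.15958953] -160.24919950853044 [ 13.1  17.6 -15.9   0.  -56.4 -83.3] [ 0.01238892 -0.28112423 -0.02113893] [ 1.57179495 -0.1325907   0.29078708]
w2 0 [(-2, None), (1, None), (4, None), (7, None), (10, 131), (13, None), (16, None), (19, None), (22, None), (25, None), (28, 133), (31, None), (34, 143), (37, None), (40, None)]
w2 180 [(-2, 143), (1, 143), (4, 130), (7, 130), (10, 130), (13, 136), (16, 136), (19, 136), (22, 136), (25, 136), (28, 136), (31, 130), (34, 143), (37, 143), (40, 143)]
t2 0 [(-2, None), (1, None), (4, None), (7, None), (10, None), (13, None), (16, None), (19, None), (22, None), (25, None), (28, None), (31, None), (34, None), (37, None), (40, None)]
t2 180 [(-2, 141), (1, 143), (4, 130), (7, 131), (10, 130), (13, 138), (16, 137), (19, 137), (22, 139), (25, 135), (28, 135), (31, 130), (34, 140), (37, 141), (40, 144)]
```

View pics/w2b.png

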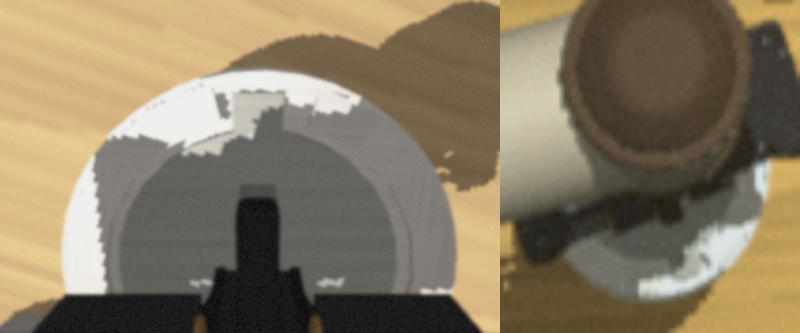

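The lug, at (260,105) in the crop, is visible inside the slot and sits about 2.5° past its centre. I'll correct that and lift gently.

>>> play_rows --commands "0 0 0 0 0 -0.25;0 0 0 0 0 0;0 0 0.1 0 0 0;0 0 0.1 0 0 0;0 0 0.1 0 0 0;0 0 0.1 0 0 0;0 0 0 0 0 0"

```text
time_s: 8.45
tcp_pos: [0.5447, -0.0375, 0.1719]
ee_rot: [[-0.954, -0.301, -0.001], [-0.301, 0.954, -0.0], [0.001, -0.0, -1.0]]
wrist_force: [0.3, -0.3, -3.1]
gripper_width: 0.159
gripper_force: 30.0
```

>>> play_rows --commands "0 0 0.3 0 0 0;0 0 0.6 0 0 0;0 0 0.8 0 0 0;0 0 0.8 0 0 0;0 0 0.5 0 0 0;-0.1 -0.7 0 0 0 0;-0.1 -0.8 0 0 0 0;-0.1 -0.8 0 0 0 0;-0.1 -0.8 0 0 0 0;-0.1 -0.8 0 0 0 0;-0.1 -0.8 0 0 0 0;-0.1 -0.8 0 0 0 0;-0.1 -0.8 0 0 0 0;-0.1 -0.8 0 0 0 0;-0.1 -0.8 0 0 0 0;-0.1 -0.8 0 0 0 0;-0.1 -0.8 0 0 0 0;-0.1 -0.8 0 0 0 0;0 0 0 0 0 0"

```text
time_s: 10.35
tcp_pos: [0.5051, -0.3487, 0.2615]
ee_rot: [[-0.955, -0.298, -0.001], [-0.298, 0.955, -0.0], [0.001, 0.0, -1.0]]
wrist_force: [-0.4, 0.3, -2.3]
gripper_width: 0.155
gripper_force: 30.0
```

>>> play_rows --commands "0 0 -1 0 0 0;0 0 -1 0 0 0;0 0 -1 0 0 0;0 0 -1 0 0 0;0 0 -1 0 0 0;0 0 -0.8 0 0 0;0 0 -0.3 0 0 0;0 0 0 0 0 0;0 0 0 0 0 0"

```text
time_s: 11.25
tcp_pos: [0.5071, -0.3467, 0.08]
ee_rot: [[-0.954, -0.301, 0.002], [-0.301, 0.954, -0.001], [-0.002, -0.002, -1.0]]
wrist_force: [0.9, -0.1, -1.6]
gripper_width: 0.158
gripper_force: 30.0
```

Run:
```python
from h import *
s=r.sense();print(s['tcp_pos'],s['ee_rot'].round(4).tolist(),s['joints'].round(1),s['wrist_force'])
snap('scene','s3')
```

```text
[ 0.50710117 -0.34671458  0.08002724] [[-0.9535, -0.3013, 0.002], [-0.3013, 0.9535, -0.0013], [-0.0015, -0.0019, -1.0]] [-19.3  28.4 -11.5   0.  -49.9 -53.2] [ 0.88042328 -0.10177877 -1.57825456]
```

View pics/s3.png

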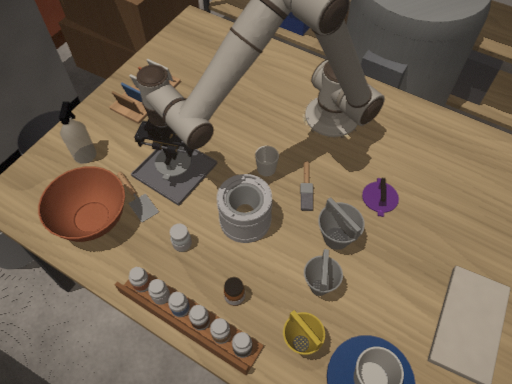

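The lid hangs centred over the tray, at (172,165), and the pot is open. I'll lower it slowly.

>>> play_rows --commands "0 0 -0.4 0 0 0;0 0 -0.4 0 0 0;0 0 -0.3 0 0 0;0 0 -0.15 0 0 0;0 0 -0.1 0 0 0;0 0 -0.05 0 0 0;0 0 0 0 0 0;0 0 0 0 0 0"

```text
time_s: 12.1
tcp_pos: [0.5063, -0.3465, 0.0369]
ee_rot: [[-0.954, -0.301, 0.001], [-0.301, 0.954, -0.0], [-0.001, -0.0, -1.0]]
wrist_force: [0.3, -0.1, -2.5]
gripper_width: 0.156
gripper_force: 30.0
```

>>> play_rows --commands "0 0 -0.04 0 0 0;0 0 0 0 0 0;0 0 -0.04 0 0 0;0 0 0 0 0 0;0 0 0 0 0 0"

```text
time_s: 12.6
tcp_pos: [0.506, -0.3464, 0.0341]
ee_rot: [[-0.954, -0.301, -0.0], [-0.301, 0.954, 0.0], [0.0, 0.0, -1.0]]
wrist_force: [0.7, -0.2, -3.8]
gripper_width: 0.156
gripper_force: 30.0
```

>>> play_rows --commands "0 0 -0.03 0 0 0;0 0 0 0 0 0;0 0 0 0 0 0"

```text
time_s: 12.9
tcp_pos: [0.5062, -0.3465, 0.0336]
ee_rot: [[-0.954, -0.301, 0.0], [-0.301, 0.954, -0.0], [-0.0, -0.0, -1.0]]
wrist_force: [-0.5, 1.2, -0.8]
gripper_width: 0.156
gripper_force: 30.0
```

>>> play_rows --commands "0 0 0 0 0 0;0 0 0 0 0 0;0 0 0 0 0 0;0 0 0 0 0 0;0 0 0 0 0 0;0 0 0 0 0 0;0 0 0.2 0 0 0;0 0 0.5 0 0 0;0 0 0.9 0 0 0;0 0 0.9 0 0 0;0 0 0.9 0 0 0;0 0 0.9 0 0 0;0 0 0.9 0 0 0;0 0 0.9 0 0 0;0 0 0.9 0 0 0;0 0 0.9 0 0 0;0 0 0.5 0 0 0;0 0 0 0 0 0" --grip 60

```text
time_s: 14.7
tcp_pos: [0.5069, -0.347, 0.2887]
ee_rot: [[-0.954, -0.301, 0.006], [-0.301, 0.954, -0.003], [-0.005, -0.004, -1.0]]
wrist_force: [0.3, 0.4, -1.0]
gripper_width: 0.691
gripper_force: 0.0
```

Run:
```python
from h import *
s=r.sense();print(s['tcp_pos'],s['time_s'],s['joints'].round(1))
snap('scene','s4');snap('wrist','w4')
for f in('s4','w4'):
  W=world(f).reshape(-1,3);m=(np.hypot(W[:,0]-.506,W[:,1]+.347)<.055)
  A=W[m&(W[:,2]<.025)&(W[:,2]>0)];G=np.c_[A[:,:2]-[.506,-.347],np.ones(len(A))]
  print(f,len(A),np.linalg.lstsq(G,A[:,2],rcond=None)[0].round(4),np.median(A[:,2]))
  B=W[m&(W[:,2]>.045)&(W[:,2]<.07)];print(cv2.minAreaRect(B[:,:2].astype(np.float32)))
```

```text
[ 0.50694941 -0.34697636  0.28868705] 14.7 [-19.3  18.7   4.9   0.  -75.8 -53.2]
s4 537 [0.0053 0.003  0.0099] 0.009824299639361945
((0.5067861080169678, -0.3420026898384094), (0.0861821174621582, 0.0163749810308218), 16.866838455200195)
w4 3235 [0.0017 0.0006 0.0102] 0.010177467172942625
((0.5064994096755981, -0.34578055143356323), (0.0833311676979065, 0.013057731091976166), 17.748538970947266)
```

The lid lies flat (tilt below 0.005, top face at z=0.010). Next, the narrow strainer.

>>> play_rows --commands "0.16 0.86 0 0 0 0.027;0.16 0.86 0 0 0 0.027;0.16 0.86 0 0 0 0.027;0.16 0.86 0 0 0 0.027;0.16 0.86 0 0 0 0.027;0.16 0.86 0 0 0 0.027;0.16 0.86 0 0 0 0.027;0.16 0.86 0 0 0 0.027;0.16 0.86 0 0 0 0.027;0.16 0.86 0 0 0 0.027;0.16 0.86 0 0 0 0.027;0.16 0.86 0 0 0 0.027" --grip 60

```text
time_s: 16.0
tcp_pos: [0.5629, -0.0357, 0.2834]
ee_rot: [[-0.938, -0.347, -0.003], [-0.347, 0.938, -0.0], [0.003, 0.001, -1.0]]
wrist_force: [1.0, -0.5, 0.3]
gripper_width: 0.688
gripper_force: 0.0
```

>>> play_rows --commands "0.16 0.86 0 0 0 0.027;0.16 0.86 0 0 0 0.027;0.16 0.86 0 0 0 0.027;0.16 0.86 0 0 0 0.027;0.16 0.86 0 0 0 0.027;0.16 0.86 0 0 0 0.027;0.16 0.86 0 0 0 0.027;0.16 0.86 0 0 0 0.027;0.16 0.86 0 0 0 0.027;0.16 0.86 0 0 0 0.027;0.16 0.86 0 0 0 0.027;0.16 0.86 0 0 0 0.027;0 0 0 0 0 0;0 0 0 0 0 0"

```text
time_s: 17.4
tcp_pos: [0.6206, 0.2729, 0.2831]
ee_rot: [[-0.92, -0.392, -0.003], [-0.392, 0.92, -0.002], [0.004, -0.001, -1.0]]
wrist_force: [0.9, 0.6, 0.3]
gripper_width: 0.69
gripper_force: 0.0
```

```bash
cat > m.py <<'E'
from h import *
import sys
f=sys.argv[1]
s=r.sense();e=s['ee_rot'];print(s['tcp_pos'],s['time_s'],s['joints'].round(1),'y',np.degrees(np.arctan2(e[1,1],e[0,1])))
p,d=snap('wrist',f)
W=world(f).reshape(-1,3)
m=np.hypot(W[:,0]-.622,W[:,1]-.272)<.075
for z0,z1 in((.095,.112),(.137,.162)):
  B=W[m&(W[:,2]>z0)&(W[:,2]<z1)]
  if len(B)>5: print(len(B),cv2.minAreaRect(B[:,:2].astype(np.float32)),cv2.minEnclosingCircle(B[:,:2].astype(np.float32)),np.percentile(B[:,2],[5,50,95]).round(4))
E
python3 m.py w5
```

```text
[0.62061013 0.27289864 0.28308177] 17.4 [  37.4   25.8   14.9   -0.   -79.3 -104.3] y 113.10319806679678
1445 ((0.6228423714637756, 0.27129584550857544), (0.10683133453130722, 0.10710741579532623), 23.440210342407227) ((0.6233740448951721, 0.2715516686439514), 0.054248057305812836) [0.0961 0.1045 0.1063]
1243 ((0.6229656338691711, 0.2713865637779236), (0.10382132977247238, 0.013852999545633793), 23.315208435058594) ((0.6227336525917053, 0.27176082134246826), 0.05235017463564873) [0.1512 0.1529 0.1542]
```

View pics/w5.png

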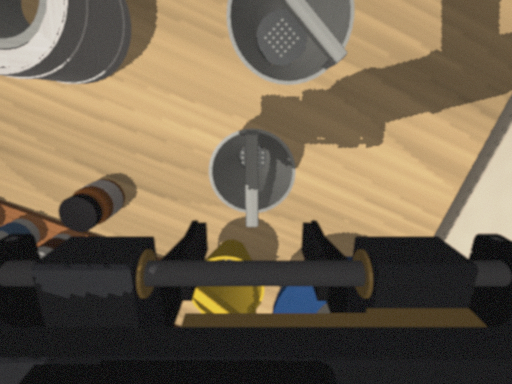

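This is the narrow steel strainer at (252,170), with its bar in line with the tool and the wide one at (290,30). I'll descend on the bar.

>>> play_rows --commands "0.08 -0.05 -0.8 0 0 0;0 0 -0.8 0 0 0;0 0 -0.8 0 0 0;0 0 -0.8 0 0 0;0 0 -0.8 0 0 0;0 0 -0.7 0 0 0;0 0 -0.4 0 0 0;0 0 -0.15 0 0 0;0 0 0 0 0 0;0 0 0 0 0 0" --grip 60

```text
time_s: 18.45
tcp_pos: [0.6243, 0.2714, 0.129]
ee_rot: [[-0.92, -0.392, 0.002], [-0.392, 0.92, 0.001], [-0.002, 0.0, -1.0]]
wrist_force: [-0.3, -0.6, 0.1]
gripper_width: 0.688
gripper_force: 0.0
```

>>> play_rows --commands "0 0 0 0 0 0;0 0 0 0 0 0;0 0 0 0 0 0;0 0 0 0 0 0;0 0 0 0 0 0;0 0 0 0 0 0;0 0 0 0 0 0;0 0 0 0 0 0;0 0 0 0 0 0;0 0 0 0 0 0" --grip 8

```text
time_s: 19.45
tcp_pos: [0.6236, 0.2712, 0.1277]
ee_rot: [[-0.92, -0.392, -0.0], [-0.392, 0.92, -0.0], [0.0, -0.0, -1.0]]
wrist_force: [0.3, 0.2, 0.2]
gripper_width: 0.156
gripper_force: 30.0
```

>>> play_rows --commands "0 0 0.2 0 0 0;0 0 0.5 0 0 0;0 0 0.8 0 0 0;0 0 0.8 0 0 0;0 0 0.8 0 0 0;0 0 0.8 0 0 0;0 0 0.8 0 0 0;0 0 0.8 0 0 0;0 0 0.7 0 0 0;0 0 0.3 0 0 0;0 0 0 0 0 0;0 0 0 0 0 0"

```text
time_s: 20.65
tcp_pos: [0.623, 0.2713, 0.3212]
ee_rot: [[-0.92, -0.392, -0.003], [-0.392, 0.92, -0.001], [0.003, 0.0, -1.0]]
wrist_force: [0.4, 0.6, -3.5]
gripper_width: 0.155
gripper_force: 30.0
```

>>> play_rows --commands "-0.1 -0.4 0 0 0 0;-0.2 -0.75 0 0 0 0;-0.2 -0.8 0 0 0 0;-0.2 -0.8 0 0 0 0;-0.2 -0.8 0 0 0 0;-0.2 -0.8 0 0 0 0;-0.2 -0.8 0 0 0 0;-0.2 -0.8 0 0 0 0;-0.2 -0.8 0 0 0 0;-0.2 -0.8 0 0 0 0;-0.2 -0.8 0 0 0 0;-0.2 -0.7 0 0 0 0;-0.2 -0.6 0 0 0 0;-0.1 -0.4 0 0 0 0;0 0 0 0 0 0;0 0 0 0 0 0;0 0 0 0 0 0"

```text
time_s: 22.35
tcp_pos: [0.5459, -0.0296, 0.3225]
ee_rot: [[-0.92, -0.392, -0.0], [-0.392, 0.92, 0.0], [0.0, 0.0, -1.0]]
wrist_force: [-0.3, 1.3, -2.2]
gripper_width: 0.154
gripper_force: 30.0
```

Run:
```python
from h import *
s=r.sense();print(s['tcp_pos'],s['time_s'],s['wrist_force'],s['ee_rot'].round(4).tolist())
p,d=snap('wrist','w6');snap('top','t6');q,_=snap('scene','s6')
cv2.imwrite('pics/c6.png',cv2.hconcat([cv2.resize(p,(448,336)),cv2.resize(q[60:260,140:340],(336,336))]))
for f in('w6','s6'):
  W=world(f).reshape(-1,3);D=W[:,:2]-[.545,-.036]
  B=W[(np.hypot(*D.T)<.09)&(W[:,2]>.139)&(W[:,2]<.147)]
  # fit outer circle by points at radius>.078
  from scipy.optimize import least_squares
  rr=np.hypot(B[:,0]-.545,B[:,1]+.036);a=np.round(np.degrees(np.arctan2(B[:,1]+.036,B[:,0]-.545))/6)
  E=np.array([B[a==k][rr[a==k].argmax()] for k in np.unique(a)])
  o=least_squares(lambda c:np.hypot(E[:,0]-c[0],E[:,1]-c[1])-.082,[.545,-.036],loss='soft_l1',f_scale=.001);print(f,len(E),o.x,np.abs(o.fun).max())
```

```text
[ 0.54588343 -0.02960832  0.32252208] 22.35 [-0.34838282  1.32775082 -2.23669196] [[-0.9198, -0.3924, -0.0001], [-0.3924, 0.9198, 0.0002], [0.0001, 0.0002, -1.0]]
w6 35 [ 0.54568997 -0.03532275] 0.0006330839080724848
s6 49 [ 0.54441824 -0.0334275 ] 0.003984080512666396
```

View pics/c6.png

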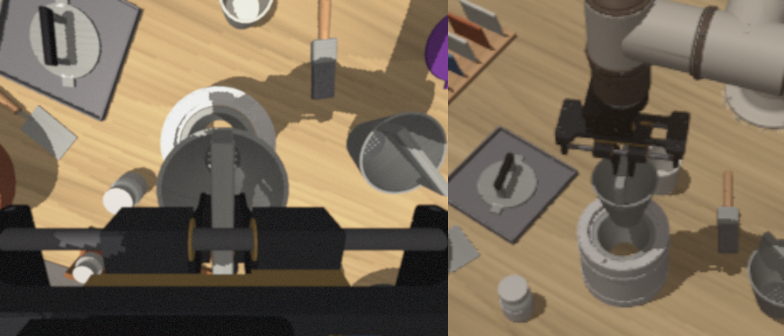

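The strainer hangs upright above the open pot, at scene crop (625,200), with the lid flat in the tray. I'll check the held strainer's axis with the same camera.

Run:
```python
from h import *
from scipy.optimize import least_squares
W=world('w6').reshape(-1,3);t=np.array([.5459,-.0296])
D=W[:,:2]-t;rr=np.hypot(*D.T)
m=(W[:,2]>.292)&(W[:,2]<.304)&(rr>.045)&(rr<.06);B=W[m]
a=np.round(np.degrees(np.arctan2(B[:,1]-t[1],B[:,0]-t[0]))/6);q=np.hypot(*(B[:,:2]-t).T)
E=np.array([B[a==k][q[a==k].argmax()] for k in np.unique(a)])
o=least_squares(lambda c:np.hypot(E[:,0]-c[0],E[:,1]-c[1])-.054,t,loss='soft_l1',f_scale=.0005);print(len(E),np.unique(a)*6,o.x,np.abs(o.fun).max(),np.median(B[:,2]))
```

```text
38 [-180. -174. -168. -162. -156. -150. -144. -138. -132. -126. -120. -114.
 -108. -102.  -96.  -90.  -84.  -78.  -72.  -66.  -60.  -54.  -48.   96.
  102.  108.  114.  120.  126.  132.  138.  144.  150.  156.  162.  168.
  174.  180.] [ 0.54538379 -0.02904591] 0.00570499718811468 0.2997210691182188
```

>>> play_rows --commands "0 -0.2 0 0 0 0;0 0 0 0 0 0;0 0 -0.6 0 0 0;0 0 -0.6 0 0 0;0 0 -0.6 0 0 0;0 0 -0.4 0 0 0;0 0 0 0 0 0;0 0 0 0 0 0;0 0 0 0 0 0"

```text
time_s: 23.4
tcp_pos: [0.5464, -0.0362, 0.258]
ee_rot: [[-0.92, -0.392, 0.002], [-0.392, 0.92, 0.0], [-0.002, -0.001, -1.0]]
wrist_force: [0.3, -0.6, -2.3]
gripper_width: 0.156
gripper_force: 30.0
```

>>> play_rows --commands "0 0 -0.3 0 0 0;0 0 -0.4 0 0 0;0 0 -0.4 0 0 0;0 0 -0.4 0 0 0;0 0 -0.3 0 0 0;0 0 -0.2 0 0 0;0 0 -0.1 0 0 0;0 0 -0.1 0 0 0;0 0 0 0 0 0;0 0 0 0 0 0;0 0 0 0 0 0"

```text
time_s: 24.5
tcp_pos: [0.5459, -0.0361, 0.1912]
ee_rot: [[-0.92, -0.392, 0.001], [-0.392, 0.92, 0.0], [-0.001, -0.0, -1.0]]
wrist_force: [0.7, 0.7, -2.6]
gripper_width: 0.154
gripper_force: 30.0
```

>>> play_rows --commands "0 0 -0.1 0 0 0;0 0 -0.1 0 0 0;0 0 -0.1 0 0 0;0 0 0 0 0 0;0 0 0 0 0 0;0 0 0 0 0 0"

```text
time_s: 25.1
tcp_pos: [0.5458, -0.0362, 0.1818]
ee_rot: [[-0.92, -0.392, 0.0], [-0.392, 0.92, -0.0], [-0.0, -0.0, -1.0]]
wrist_force: [-0.1, -0.7, -1.8]
gripper_width: 0.157
gripper_force: 30.0
```

>>> play_rows --commands "0 0 -0.03 0 0 0;0 0 -0.03 0 0 0;0 0 0 0 0 0;0 0 0 0 0 0;0 0 0 0 0 0"

```text
time_s: 25.6
tcp_pos: [0.5457, -0.0362, 0.18]
ee_rot: [[-0.92, -0.392, 0.0], [-0.392, 0.92, 0.0], [-0.0, -0.0, -1.0]]
wrist_force: [-0.2, -0.6, -2.6]
gripper_width: 0.157
gripper_force: 30.0
```

>>> play_rows --commands "0 0 -0.03 0 0 0;0 0 0 0 0 0;0 0 0 0 0 0;0 0 0 0 0 0"

```text
time_s: 26.0
tcp_pos: [0.5456, -0.0362, 0.179]
ee_rot: [[-0.92, -0.392, -0.0], [-0.392, 0.92, -0.0], [0.0, 0.0, -1.0]]
wrist_force: [0.0, 0.1, -3.0]
gripper_width: 0.164
gripper_force: 30.0
```

>>> play_rows --commands "0 0 -0.02 0 0 0;0 0 0 0 0 0;0 0 0 0 0 0;0 0 0 0 0 0"

```text
time_s: 26.4
tcp_pos: [0.5457, -0.0362, 0.1785]
ee_rot: [[-0.92, -0.392, 0.0], [-0.392, 0.92, 0.0], [-0.0, -0.0, -1.0]]
wrist_force: [-0.2, 0.3, -1.9]
gripper_width: 0.155
gripper_force: 30.0
```

>>> play_rows --commands "0 0 -0.02 0 0 0;0 0 0 0 0 0;0 0 0 0 0 0"

```text
time_s: 26.7
tcp_pos: [0.5458, -0.0362, 0.1779]
ee_rot: [[-0.92, -0.392, 0.0], [-0.392, 0.92, -0.0], [-0.0, -0.0, -1.0]]
wrist_force: [-0.1, -0.4, -1.9]
gripper_width: 0.16
gripper_force: 30.0
```

>>> play_rows --commands "0 0 0 0 0 0"

```text
time_s: 26.8
tcp_pos: [0.5458, -0.0362, 0.178]
ee_rot: [[-0.92, -0.392, 0.0], [-0.392, 0.92, 0.0], [-0.0, -0.0, -1.0]]
wrist_force: [0.3, -0.7, -1.2]
gripper_width: 0.156
gripper_force: 30.0
```

>>> play_rows --commands "0 0 0 0 0 0"

```text
time_s: 26.9
tcp_pos: [0.5458, -0.0362, 0.1779]
ee_rot: [[-0.92, -0.392, 0.0], [-0.392, 0.92, 0.0], [-0.0, -0.0, -1.0]]
wrist_force: [0.3, -0.4, -2.2]
gripper_width: 0.153
gripper_force: 30.0
```

>>> play_rows --commands "0 0 -0.02 0 0 0;0 0 0 0 0 0;0 0 0 0 0 0"

```text
time_s: 27.2
tcp_pos: [0.546, -0.0362, 0.1776]
ee_rot: [[-0.92, -0.392, 0.001], [-0.392, 0.92, -0.0], [-0.001, -0.0, -1.0]]
wrist_force: [1.4, -0.2, -0.3]
gripper_width: 0.158
gripper_force: 30.0
```

>>> play_rows --commands "0 0 0 0 0 0"

```text
time_s: 27.3
tcp_pos: [0.546, -0.0362, 0.1776]
ee_rot: [[-0.92, -0.392, 0.001], [-0.392, 0.92, -0.0], [-0.001, -0.0, -1.0]]
wrist_force: [1.0, 0.2, -0.3]
gripper_width: 0.157
gripper_force: 30.0
```

>>> play_rows --commands "0 0 0 0 0 0"

```text
time_s: 27.4
tcp_pos: [0.546, -0.0362, 0.1776]
ee_rot: [[-0.92, -0.392, 0.001], [-0.392, 0.92, -0.0], [-0.001, -0.0, -1.0]]
wrist_force: [1.1, 1.0, 0.4]
gripper_width: 0.158
gripper_force: 30.0
```

It now rests at the expected height with its weight carried, so I'll release.

>>> play_rows --commands "0 0 0 0 0 0;0 0 0 0 0 0;0 0 0 0 0 0;0 0 0 0 0 0;0 0 0 0 0 0;0 0 0 0 0 0;0 0 0.2 0 0 0;0 0 0.5 0 0 0;0 0 0.8 0 0 0;0 0 0.8 0 0 0;0 0 0.8 0 0 0;0 0 0.8 0 0 0;0 0 0.5 0 0 0;0 -0.6 0 0 0 0;0 -0.8 0 0 0 0;0 -0.8 0 0 0 0;0 -0.8 0 0 0 0;0 -0.5 0 0 0 0;0 0 0 0 0 0" --grip 60

```text
time_s: 29.3
tcp_pos: [0.5455, -0.1426, 0.3094]
ee_rot: [[-0.921, -0.39, 0.0], [-0.39, 0.921, -0.0], [0.0, -0.0, -1.0]]
wrist_force: [-0.3, 1.0, -0.1]
gripper_width: 0.689
gripper_force: 0.0
```

Run:
```python
from h import *
s=r.sense();print(s['tcp_pos'],s['time_s'],s['gripper_width'])
p,d=snap('wrist','w7');q,_=snap('scene','s7')
cv2.imwrite('pics/c7.png',cv2.hconcat([cv2.resize(p,(448,336)),cv2.resize(q[60:260,140:340],(336,336))]))
W=world('s7').reshape(-1,3)
m=np.hypot(W[:,0]-.545,W[:,1]+.035)<.062
for z0,z1 in((.15,.16),(.198,.21)):
  B=W[m&(W[:,2]>z0)&(W[:,2]<z1)]
  G=np.c_[B[:,:2]-[.545,-.035],np.ones(len(B))]
  print(len(B),cv2.minAreaRect(B[:,:2].astype(np.float32)),np.percentile(B[:,2],[10,50,90]).round(4),np.linalg.lstsq(G,B[:,2],rcond=None)[0].round(4))
```

```text
[ 0.54552803 -0.14260528  0.30936862] 29.3 0.689261503820002
173 ((0.5447806715965271, -0.03368239849805832), (0.10540443658828735, 0.10738817602396011), 23.995309829711914) [0.1517 0.1542 0.1579] [-0.0013  0.0085  0.1545]
146 ((0.5460919141769409, -0.03289318084716797), (0.10536782443523407, 0.014326568692922592), 23.368043899536133) [0.2001 0.2028 0.2059] [-0.0206  0.0615  0.2028]
```

View pics/c7.png

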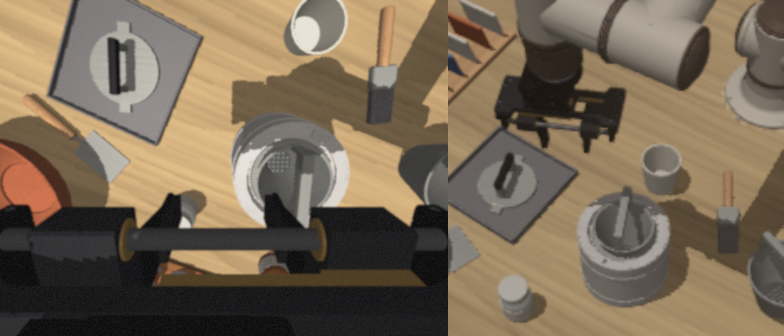

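The strainer sits nested and upright in the pot at scene crop (623,235): rim at z=0.1545 (expected 0.155), bar top at 0.203 (expected 0.203) and level. The lid is flat in the tray and the gripper is clear, so I'm handing in.

```bash
python3 -c "
from station import r
print(r.finish_job())"
```

```text
the job is handed in; nothing more can be done
None
```

The job is handed in at about 29 s: the lid lies flat in the drip tray, the narrow strainer rests loosely and upright in the pot, released, and I left the wider strainer and both jars where they stood.

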